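Grease the countershaft bearing with the push gun

TASK

Grease the countershaft bearing that sits next to the large belt pulley, not the other one: lift the push-type grease gun out of the wooden tool block, press its coupler squarely onto that bearing's tilted nipple until it snaps on, then keep pushing the gun straight along the nipple until its pump spring is compressed through most of the stroke. Finish while still gripping the gun and holding it pushed in like that: do not let go or ease off. Leave the other things on the bench where they are.

Things in the scene. Friction and masses are not known exactly. Their poses are not given: they have to be found in the camera images.
- gun_barrel (a point): Upright push-type grease gun, about 0.5 kg: round steel barrel 35 mm in diameter, 110 mm long, with a dark domed cap (33 mm, top 12 mm). This point: on its axis, half-way up, 55 mm above the shoulder that rests on the tool block; z runs from coupler to cap. Grip the bare steel, from 33 mm below to 43 mm above this point. The nozzle hangs in the block's hole with 2 mm of room all round, 80 mm deep.
- coupler_mouth (a point): Centre of the mouth of the coupler (steel, 22 mm in diameter, 33 mm long) at the end of the gun's 10 mm nozzle; z runs along the gun to its cap; 135 mm from gun_barrel with the pump at rest. The mouth is a funnel, 18 mm wide at the rim, 12 mm wide 5 mm in. Four sprung jaws 5.5 mm in give way to the nipple's head at 8 to 12 N and snap in behind it.
- coupler_seat (a point): The coupler's seal, 15 mm inside the mouth on the same axis and with the same axes: the nipple's tip touches it once the coupler has snapped on (the tip passes the jaws' tightest point 10.5 mm inside the mouth).
- pump (a joint): Pump stroke (m): 0 at rest, grows as the barrel is pushed down over the nozzle with the coupler on a nipple, to the stop at 0.022. The spring begins at 10 N, rises by 0.3 N per mm to 16.6 N at the stop, and pushes the barrel back out when it is let go.
- nipple_left_tip (a point): Tip of the grease nipple on the left bearing (seen from the robot; +y is left). z = the nipple's axis, out of the housing, 30 deg off vertical, leaning to the unit's front. Plain steel: rounded head 10 mm in diameter and 10 mm long, 6 mm neck, 16 mm hexagon foot; the tip stands 23 mm off the housing. Both bearings are alike.
- nipple_right_tip (a point): Tip of the grease nipple on the right bearing (seen from the robot; +y is left). z = the nipple's axis, out of the housing, 30 deg off vertical, leaning to the unit's front. Plain steel: rounded head 10 mm in diameter and 10 mm long, 6 mm neck, 16 mm hexagon foot; the tip stands 23 mm off the housing. Both bearings are alike.
- pulley_large_center (a point): Centre of the large V-belt pulley, 108 mm in diameter and 30 mm wide, at one end of the shaft (the left or the right end); aluminium, hub 42 mm long. About 0.1 m from the nipple of the bearing next to it and 0.24 m from the other nipple.
- pulley_small_center (a point): Centre of the small V-belt pulley, 72 mm in diameter and 30 mm wide, at the other end of the shaft.
- countershaft: Countershaft unit, bolted down: plate 190 x 230 x 15 mm, two green cast bearing housings 160 mm apart (feet 160 x 46 mm, 106 mm high), 35 mm shaft 370 mm long, its axis 63 mm above the bench, a belt pulley at each end. Origin under the plate's centre, on the bench; -x is its front, y runs along the shaft to the left bearing. The nipples' tips are 120 mm above the bench.
- tool_block: Wooden tool block, fixed, 75 x 130 x 95 mm high, origin at the centre of its underside; the gun's through hole (27 mm) is 25 mm from the centre towards the block's -y. Three drill shanks stand up to 28 mm out of its top, 48 mm from the centre towards its +y.
- grease_tin: Bystander: round tin 90 mm in diameter, 75 mm high, origin under its centre.
- oil_bottle: Bystander: black oil bottle 60 mm in diameter, 160 mm high, origin under its centre.
- wrench: Bystander: flat steel spanner 180 mm long, lying, origin under its middle.
- screwdriver: Bystander: screwdriver 200 mm long with a wooden handle, lying, origin under its middle.
- spare_bearing: Bystander: steel ball bearing ring 72 mm in diameter, 24 mm high, lying flat, origin under its centre.
- bolt: Bystander: hexagon bolt 53 mm long, 21 mm across the head, lying on the unit's plate between the housings, in front of the shaft.
- nut: Bystander: large hexagon nut 32 mm wide, 13 mm high, lying on the bench.
Mind the look-alikes: they are no part of the job. Several things have the shape of the tool_block; the one meant has the colours described above. Of the things that look like the part that bears gun_barrel, the larger one is meant.

How it is judged (in metres and radians):
On the way, in this order (a step that is already met when the one before it is completed fails the run):
1. the grease gun is gripped and lifted clear of the tool block (contact force between the fingers and gun above 3 N and height (world z) of coupler_mouth above 0.1 m and contact force between gun and tool_block below 0.5 N), for 0.2 s.
2. the coupler has snapped squarely onto the nipple of the bearing next to the large pulley (((distance between pulley_large_center and nipple_left_tip below 0.16 m and (distance between coupler_seat and nipple_left_tip below 0.004 m and angle between the z axis of coupler_seat and the z axis of nipple_left_tip, either way round below 0.14 rad)) or (distance between pulley_large_center and nipple_right_tip below 0.16 m and (distance between coupler_seat and nipple_right_tip below 0.004 m and angle between the z axis of coupler_seat and the z axis of nipple_right_tip, either way round below 0.14 rad))) and contact force between the fingers and gun above 3 N), for 0.1 s.
At the end, for the whole second after the job is handed in: The coupler sits on the nipple next to the large pulley (nipple tip within 4 mm of the coupler's seal, axes within 8 degrees), the pump is pushed in more than 14 of its 22 mm, and the gripper still holds the gun (over 3 N), which is still and does not touch the tool block (all of step 2 and value of joint pump above 0.014 m and contact force between gun and tool_block below 0.5 N and linear speed of gun below 0.02 m/s); the arm keeps its last pose, push and grip.
It fails at once if the coupler was pressed onto the nipple of the other bearing ((not (distance between pulley_large_center and nipple_left_tip below 0.16 m) and distance between coupler_seat and nipple_left_tip below 0.006 m) or (not (distance between pulley_large_center and nipple_right_tip below 0.16 m) and distance between coupler_seat and nipple_right_tip below 0.006 m)).
It fails at once if another thing on the bench was shifted by more than 30 mm or knocked over (distance of any of grease_tin, oil_bottle, wrench, screwdriver, spare_bearing, bolt, nut from where it was at the start of the episode above 0.03 m or angle between oil_bottle's own z axis and vertical above 0.5 rad).
It also fails if it takes over 35 s, if anything falls off the work surface, if the arm or the gripper's body presses on something with over 40 N, if the wrist force passes 120 N, or if a joint passes its speed limit or range.

ROBOT

A 7-joint arm with a two-finger parallel gripper is mounted at the origin on the work surface. World frame = base frame: x ahead of the robot, y to its left, z up, the work surface at z = 0. Lengths are in mm, angles in rad, forces in N, time in s.
With the tool pointing down it reaches from about 400 to 850 mm from the base axis. Payload 4.5 kg.
Tool frame: the origin (TCP) lies at the very end of the fingers, on their centre line; the grasp point (between the pads) lies 19 mm behind it; z points along the fingers, y is the direction in which the jaws open and shut (so a half turn about z gives the same grasp; the last joint's range is limited). The gripper opens to 85 mm and grips with 20 to 120 N. Pads are 22 mm wide; open, the fingers measure 114 mm over their backs; the gripper's body (76 mm by 85 mm) begins 54 mm behind the grasp point. The pads swing forward as they close: fully open they stand 13 mm farther back than shut.
Start: joints at [1.257, 0.689, -0.195, 1.565, 0.157, 0.902, -0.215], TCP at [213.049, -587.592, 231.317] pointing down, gripper open.
Joint ranges: [-3.01, 3.01], [-0.46, 2.08], [-1.47, 1.51], [0.13, 2.56], [-1, 4.14], [0.04, 2.09], [-2.66, 2.66]. Speed limits (rad/s): [2.57, 2.57, 3.14, 3.14, 3.14, 3.14, 3.14].

INTERFACE

Orientations are given as [roll, pitch, yaw] about the fixed x, y, z axes, in that order (R = Rz(yaw) Ry(pitch) Rx(roll)).
In Python, from plant import r gives the robot as it stands. The module is installed in compiled form; this text tells all that it offers. Calls block until the motion is done:
- r.reach(position, orientation): joint-space move of the TCP to a pose.
- r.move_straight(position, ori=None, feed=150): straight line of the TCP; ori=None keeps the orientation; feed is the mean speed in mm/s.
- r.move_joints(angles): joint-space move.
- r.command_gripper(opening, grasp_force=None): finger opening in mm; grasp_force is the grip in N (None keeps the last); returns when the fingers have stopped.
- r.hold(seconds).
- r.inverse_kinematics(position, orientation): joint angles nearest the present ones, or None.
- r.observe(): the state.
- r.get_image(name): name is "scene" or "side" or "wrist"; returns a dict with "img" (480x640x3 uint8, red, green, blue), "intrinsics" (3x3 intrinsics, pixels), "k1" (the pictures are not rectified: a ray, as slopes to the right and down, at radius r is drawn at 1 + k1 r^2 times it, then the intrinsics apply), "R" (3x3) and "t" (3): a world point X has camera coordinates R X + t. Camera axes: x right, y down, z forward; pixel columns grow to the right and rows downward; lengths in mm; the calibration is good to about 2 mm. A picture is of the moment at which its call begins. There is no depth.
A pose or a line that the arm cannot do raises r.IKError and nothing moves.
- r.sign_off(): hands the job in, once; it reports no verdict.
The state is a dict: "clock": time; "joint_pos": joint angles; "joint_vel": joint speeds; "joint_torque": joint torques, N m; "position": TCP position; "tcp_rot": TCP orientation; "contact_force": force on the tool from outside, world axes, zero at the start; "moment": the same for the moment, N m; "grip_width": finger opening in mm.
Only numpy, scipy, OpenCV 4.12 (cv2) and the standard library are available. Lean on these libraries where they do the work, as an engineer would, in place of code of your own. Each camera call takes 0.05 s, during which the arm holds its last target.

## Working session

There is one attempt and no reset: what is moved stays moved. The work goes in short steps, each a Python script; the robot and the scene stay as the last script left them, time stands still between calls to the robot, and variables do not carry over. Pictures are saved under pics/ and viewed, and the job is handed in when it is done.

```bash
mkdir -p pics
cat > h.py <<'E'
import numpy as np, cv2
from plant import r
def snap(n,f):
    d=r.get_image(n); cv2.imwrite('pics/'+f+'.png',d['img'][:,:,::-1]); np.savez('pics/'+f+'.npz',**{k:np.array(v) for k,v in d.items()}); return d
def load(f): return dict(np.load('pics/'+f+'.npz'))
E
python3 - <<'E'
from h import *
for n in ['scene','side','wrist']:
    d=snap(n,n+'0'); R=d['R'];t=d['t']; print(n,np.round(-R.T@t),np.round(R[2],2),d['intrinsics'].tolist(),d['k1'])
o=r.observe(); print(o)
E
```

```text
scene [1164.  168.  970.] [-0.6  -0.11 -0.79] [[561.9506418184471, 0.0, 313.27370191010095], [0.0, 561.9506418184471, 245.68080064974325], [0.0, 0.0, 1.0]] -0.005355421928882635
side [  71.  703. 1007.] [ 0.37 -0.55 -0.75] [[562.9068135941204, 0.0, 315.06118278519335], [0.0, 562.9068135941204, 231.05880334728636], [0.0, 0.0, 1.0]] -0.18219527697321533
wrist [ 290. -559.  374.] [-0.3  -0.11 -0.95] [[357.83664031713545, 0.0, 311.80644842397845], [0.0, 357.83664031713545, 236.80911530201476], [0.0, 0.0, 1.0]] -0.030292380509385215
{'clock': 0.15, 'joint_pos': array([ 1.25681314,  0.68982236, -0.19453569,  1.56607984,  0.15731435,
        0.90249262, -0.21510917]), 'joint_vel': array([ 0.00104346, -0.00223825,  0.00035378, -0.00388725, -0.00048575,
        0.0002931 ,  0.00073853]), 'joint_torque': array([-2.00263661e-03, -5.39935935e+01, -1.26837607e+00, -1.58717304e+01,
        9.30745562e-03,  6.49906578e-03, -1.50984079e-05]), 'position': array([ 212.81209761, -587.13974004,  230.65585309]), 'tcp_rot': array([-3.14018596e+00,  1.04656265e-04,  3.47851641e-01]), 'contact_force': array([0.41326101, 0.1570554 , 0.6641296 ]), 'moment': array([-0.01426184, -0.0142237 ,  0.00364922]), 'grip_width': 85.4409387368328}
```

View pics/scene0.png

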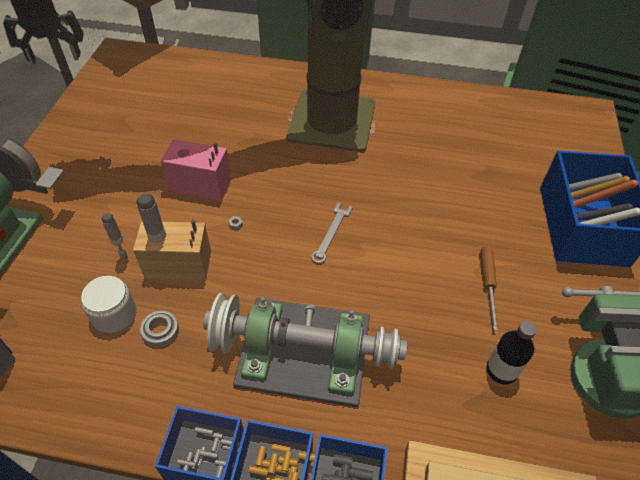

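View pics/side0.png

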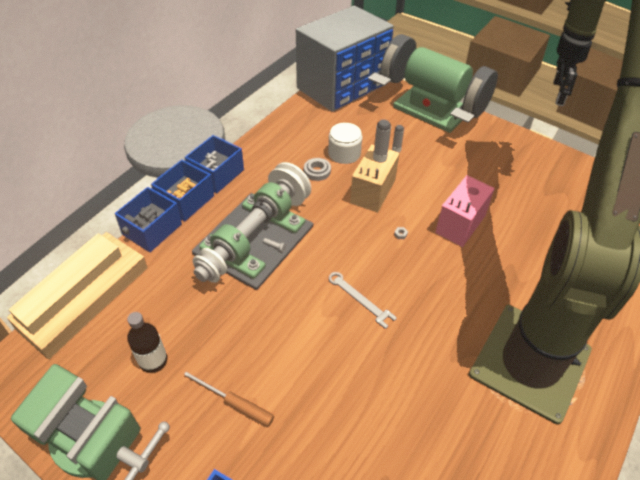

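View pics/wrist0.png

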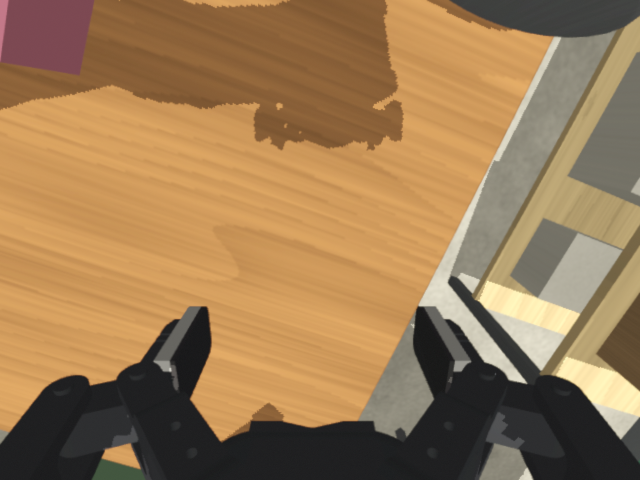

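Run:
```python
from h import *
a=cv2.imread('pics/scene0.png');b=cv2.imread('pics/side0.png')
cv2.imwrite('pics/z1.png',cv2.resize(a[180:300,80:240],None,fx=5,fy=5,interpolation=cv2.INTER_CUBIC))
cv2.imwrite('pics/z2.png',cv2.resize(b[110:220,320:470],None,fx=5,fy=5,interpolation=cv2.INTER_CUBIC))
cv2.imwrite('pics/z3.png',cv2.resize(a[280:410,200:410],None,fx=3.8,fy=3.8,interpolation=cv2.INTER_CUBIC))
cv2.imwrite('pics/z4.png',cv2.resize(b[150:290,180:330],None,fx=4,fy=4,interpolation=cv2.INTER_CUBIC))
```

```text
(no output)
```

View pics/z1.png

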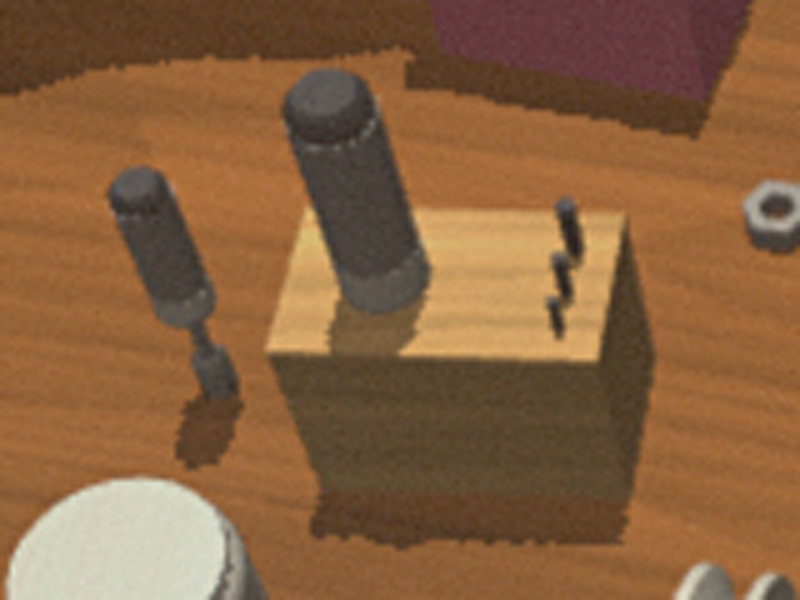

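View pics/z2.png

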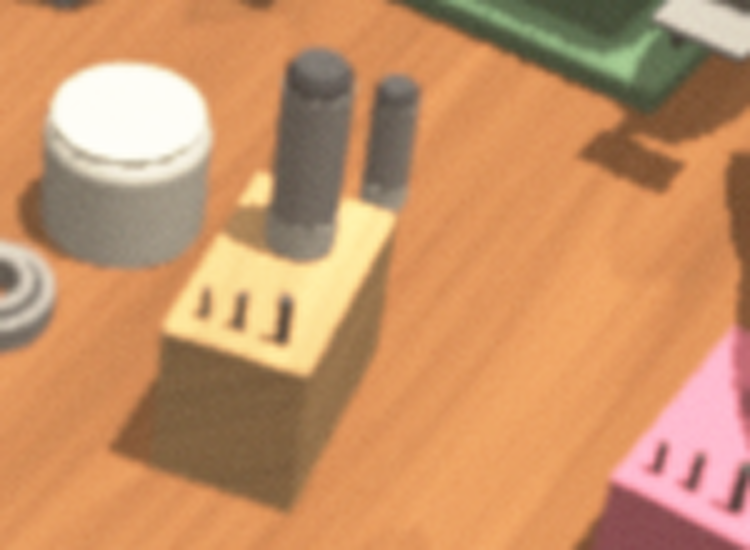

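View pics/z3.png

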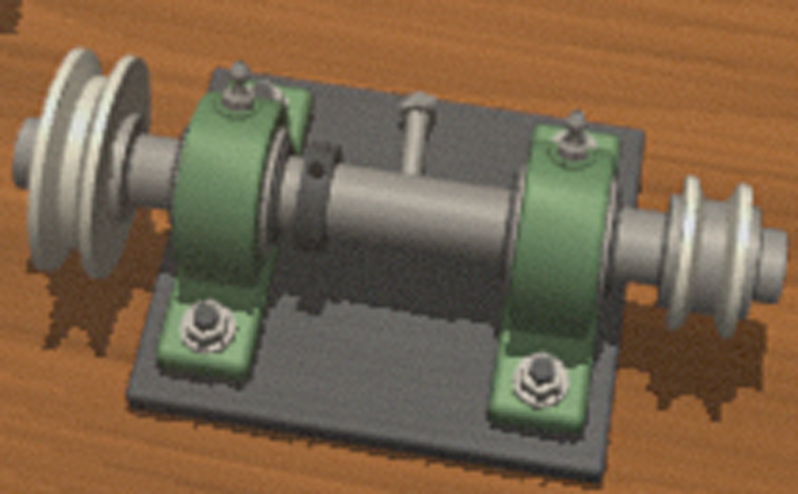

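View pics/z4.png

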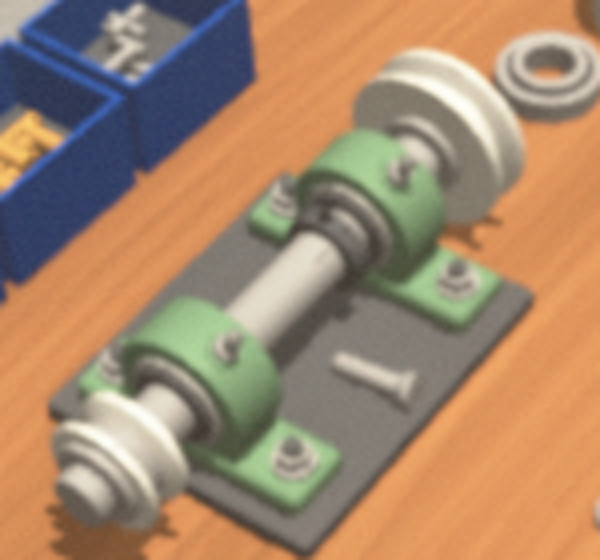

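```bash
cat >> h.py <<'E'
def ray(d,p):
    K=np.asarray(d['intrinsics']);k=float(d['k1'])
    q=cv2.undistortPoints(np.array([[p]],float),K,np.array([k,0,0,0,0.]))[0,0]
    R=np.asarray(d['R']);t=np.asarray(d['t'])
    v=R.T@np.array([q[0],q[1],1]); return -R.T@t, v/np.linalg.norm(v)
def onz(d,p,z):
    c,v=ray(d,p); return c+v*(z-c[2])/v[2]
def tri(rays):
    A=sum(np.eye(3)-np.outer(v,v) for c,v in rays);b=sum((np.eye(3)-np.outer(v,v))@c for c,v in rays)
    X=np.linalg.solve(A,b); return X,[np.linalg.norm(np.cross(X-c,v)) for c,v in rays]
def proj(d,X):
    R=np.asarray(d['R']);t=np.asarray(d['t'])
    return cv2.projectPoints(np.array([X],float),cv2.Rodrigues(R)[0],t,np.asarray(d['intrinsics']),np.array([float(d['k1']),0,0,0,0.]))[0][0,0]
E
python3 - <<'E'
from h import *
a=load('scene0');b=load('side0')
f=lambda p,o,s:((p[0]+.5)/s+o[0]-.5,(p[1]+.5)/s+o[1]-.5)
P={'capseam':((336,125),(318,92),205),'base':((385,283),(300,233),95),
 'nr':((238,65),(398,160),120),'nl':((575,117),(224,333),120)}
for k,(p,q,z) in P.items():
    o1,s1,o2,s2=((80,180),5,(320,110),5) if k in('capseam','base') else ((200,280),3.8,(180,150),4)
    p=f(p,o1,s1);q=f(q,o2,s2)
    X,e=tri([ray(a,p),ray(b,q)]);print(k,p,q,X.round(1),np.round(e,1),'onz',onz(a,p,z).round(1),onz(b,q,z).round(1))
# block corners top z=95, scene & side
for p in [(305,208),(627,213),(600,360),(267,352)]: print('blk',onz(a,f(p,(80,180),5),95).round(1))
for p in [(262,172),(396,212),(307,376),(163,333)]: print('blkS',onz(b,f(p,(320,110),5),95).round(1))
# plate corners z=15
for p in [(215,68),(645,130),(603,480-8),(130,400)]: print('pl',onz(a,f(p,(200,280),3.8),15).round(1))
for p in [(533,298),(305,552),(52,410)]: print('plS',onz(b,f(p,(180,150),4),15).round(1))
A=a['img'];B=b['img']
def z(n,im,c,w,s): cv2.imwrite('pics/%s.png'%n,cv2.resize(im[c[1]-w:c[1]+w,c[0]-w:c[0]+w,::-1],None,fx=s,fy=s,interpolation=cv2.INTER_CUBIC))
z('n1',A,(262,304),16,16);z('n2',B,(280,192),16,16)
i1=cv2.imread('pics/n1.png');i2=cv2.imread('pics/n2.png');cv2.imwrite('pics/n.png',np.hstack([i1[:512,:390],i2[:512,:400]]))
E
```

```text
capseam (146.8, 204.6) (383.2, 128.0) [ 529.7 -264.1  186.1] [0.3 0.3] onz [ 545.2 -253.4  205. ] [ 519.2 -242.3  205. ]
base (156.6, 236.2) (379.6, 156.2) [ 531.6 -265.    95.5] [1.5 1.5] onz [ 532.4 -263.7   95. ] [ 531.8 -267.6   95. ]
nr (262.2631578947368, 296.7368421052632) (279.125, 189.625) [647.  -13.6 119.9] [3.7 3.7] onz [644.7 -17.  120. ] [647.4  -9.3 120. ]
nl (350.9473684210526, 310.42105263157896) (235.625, 232.875) [643.3 145.2 120.4] [2.5 2.5] onz [641.6 142.9 120. ] [644.2 147.6 120. ]
blk [ 501.7 -309.6   95. ]
blk [ 478.2 -180.6   95. ]
blk [ 552.3 -167.9   95. ]
blk [ 574.3 -296.4   95. ]
blkS [ 571.3 -297.6   95. ]
blkS [ 500.5 -310.    95. ]
blkS [ 477.6 -180.1   95. ]
blkS [ 548.8 -166.1   95. ]
pl [584.8 -51.3  15. ]
pl [577.7 176.6  15. ]
pl [764.7 181.5  15. ]
pl [773.3 -43.9  15. ]
plS [578.8 -45.5  15. ]
plS [574.2 178.9  15. ]
plS [755.7 184.4  15. ]
```

View pics/n.png

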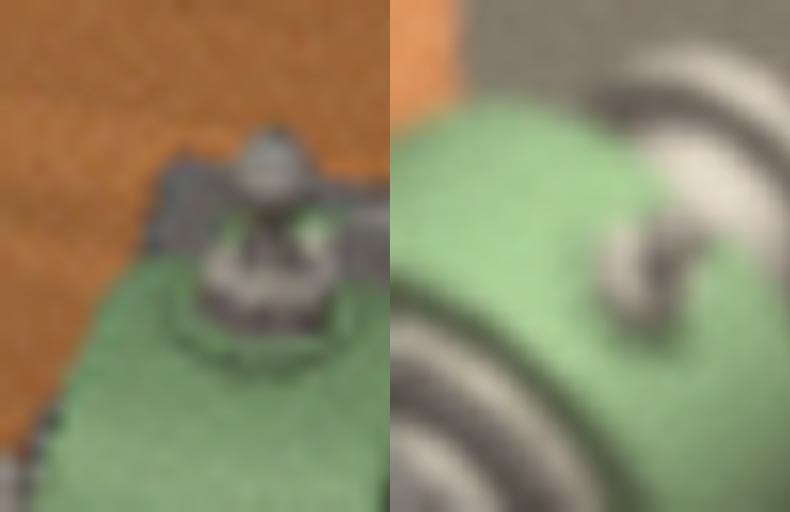

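```bash
cat >> h.py <<'E'
from scipy.spatial.transform import Rotation as Ro
YAW=np.deg2rad(1.7)
def axis(): return Ro.from_euler('z',YAW).apply([-.5,0,np.sqrt(.75)])
def toolrot(n,phi,): # tool z=-n ; tool x = phi about z from projection of world +x
    z=-n; x=np.array([np.cos(phi),np.sin(phi),0]); x=x-z*(x@z); x/=np.linalg.norm(x)
    return Ro.from_matrix(np.c_[x,np.cross(z,x),z])
E
python3 - <<'E'
from h import *
a=load('scene0');b=load('side0')
f=lambda p,o,s:((p[0]+.5)/s+o[0]-.5,(p[1]+.5)/s+o[1]-.5)
print('decoy',tri([ray(a,f((138,178),(80,180),5)),ray(b,f((397,85),(320,110),5))]))
print('nr',tri([ray(a,(262.5,296.6)),ray(b,(283,189.1))]))
n=axis();T=np.array([646,-14,120])
for ph in [0,90,180,-90,20,-20,160]:
    o=toolrot(n,np.deg2rad(ph)).as_euler('xyz')
    print(ph,[None if (q:=r.inverse_kinematics(T+d*n,o)) is None else q.round(2) for d in (126,230)])
for ph in range(-180,180,30):
    o=toolrot(np.array([0,0,1.]),np.deg2rad(ph)).as_euler('xyz')
    print(ph,[None if (q:=r.inverse_kinematics([531,-264,zz],o)) is None else q.round(2) for zz in (155,310)])
E
```

```text
decoy (array([ 529.72962469, -357.51904306,  132.95242122]), [np.float64(1.0869202147792307), np.float64(1.0869202147790489)])
nr (array([642.74705436, -17.35600601, 117.65700074]), [np.float64(0.226095131029302), np.float64(0.22609513102941278)])
0 [array([ 0.07,  0.52, -0.2 ,  2.22,  2.33,  0.17,  2.32]), array([-0.1 ,  0.29,  0.05,  2.23,  0.01,  0.1 , -1.65])]
90 [array([ 0.66,  0.8 , -1.25,  2.19,  1.67,  0.85, -1.63]), array([-0.07,  0.29,  0.  ,  2.23,  0.17,  0.11, -0.22])]
180 [array([ 0.66,  0.8 , -1.25,  2.19,  1.67,  0.85, -0.07]), array([ 0.34,  0.32, -0.55,  2.21,  1.05,  0.25,  0.45])]
-90 [array([ 0.46,  0.62, -0.82,  2.2 ,  1.75,  0.5 ,  1.39]), array([-0.36,  0.31,  0.4 ,  2.24, -0.97,  0.16, -2.22])]
20 [array([-0.07,  0.52,  0.02,  2.22,  3.1 ,  0.13,  1.95]), array([-0.09,  0.29,  0.03,  2.23,  0.06,  0.1 , -1.29])]
-20 [array([ 0.07,  0.52, -0.2 ,  2.22,  2.33,  0.17,  1.93]), array([-0.11,  0.29,  0.06,  2.23, -0.02,  0.1 , -2.01])]
160 [array([ 0.66,  0.8 , -1.25,  2.19,  1.67,  0.85, -0.46]), array([ 0.16,  0.3 , -0.3 ,  2.22,  0.82,  0.17,  0.29])]
-180 [arr
[... 740 characters left out ...]
74, -0.04,  1.74,  0.04,  0.66, -1.23]), array([ 0.43,  0.56, -0.08,  1.57,  0.05,  1.02, -1.24])]
30 [array([ 0.48,  0.75, -0.17,  1.74,  0.18,  0.67, -0.84]), array([ 0.52,  0.56, -0.23,  1.56,  0.14,  1.03, -0.8 ])]
60 [array([ 0.55,  0.75, -0.29,  1.73,  0.31,  0.7 , -0.43]), array([ 0.6 ,  0.58, -0.38,  1.56,  0.23,  1.05, -0.36])]
90 [array([ 0.62,  0.77, -0.41,  1.73,  0.43,  0.73, -0.01]), array([ 0.68,  0.6 , -0.52,  1.55,  0.32,  1.08,  0.08])]
120 [array([ 0.68,  0.79, -0.53,  1.73,  0.54,  0.78,  0.41]), array([ 0.76,  0.62, -0.67,  1.55,  0.41,  1.12,  0.52])]
150 [array([ 0.77,  0.83, -0.7 ,  1.72,  0.68,  0.85,  0.81]), array([ 0.84,  0.66, -0.83,  1.54,  0.52,  1.17,  0.95])]
```

```bash
cat >> h.py <<'E'
TILT=np.deg2rad(25)
def gunrot(n,phi,tilt=None):
    # tool pose with gun axis n; tool x direction phi (camera side); tool leans by tilt towards tool +x
    R0=toolrot(n,phi); return R0*Ro.from_euler('y',TILT if tilt is None else tilt)
GP=25. # grasp above gun_barrel
def tcp_for(P,n,phi,tilt=None):
    R=gunrot(n,phi,tilt); return np.asarray(P)+19*R.as_matrix()[:,2],R.as_euler('xyz')  # P=grasp point
E
python3 - <<'E'
from h import *
n=axis();T=np.array([644,-16,119])
for ti in (15,25,30):
  t=np.deg2rad(ti)
  R=gunrot(n,0,t); print(ti,'toolz',R.as_matrix()[:,2].round(2))
  for d in (145,170,220):
    p,o=tcp_for(T+d*n,n,0,t);q=r.inverse_kinematics(p,o);print(' fin',d,None if q is None else q.round(2))
  for ph in range(-90,180,30):
    for z in (175,310):
      p,o=tcp_for([531,-264,z],np.array([0,0,1.]),np.deg2rad(ph),t);q=r.inverse_kinematics(p,o);print('  g',ph,z,None if q is None else q.round(2))
E
```

```text
15 toolz [ 0.71  0.01 -0.71]
 fin 145 [ 0.32  0.65 -0.62  2.44  2.59  0.78  2.1 ]
 fin 170 [ 0.33  0.58 -0.62  2.45  2.58  0.72  2.09]
 fin 220 [ 0.35  0.44 -0.62  2.46  2.54  0.59  2.1 ]
  g -90 175 [-0.12  0.83  0.67  1.87 -0.48  0.52 -2.38]
  g -90 310 [-0.13  0.62  0.66  1.72 -0.18  0.8  -2.61]
  g -60 175 [ 0.04  0.74  0.41  1.96 -0.35  0.3  -1.96]
  g -60 310 [ 0.03  0.53  0.42  1.82 -0.07  0.63 -2.19]
  g -30 175 [ 0.29  0.68  0.12  2.   -0.19  0.21 -1.54]
  g -30 310 [ 0.28  0.48  0.12  1.85 -0.03  0.56 -1.68]
  g 0 175 [ 0.53  0.69 -0.15  1.96 -0.06  0.26 -1.09]
  g 0 310 [ 0.56  0.49 -0.19  1.81 -0.03  0.61 -1.14]
  g 30 175 [ 0.71  0.73 -0.35  1.86  0.04  0.43 -0.62]
  g 30 310 [ 0.74  0.55 -0.39  1.72 -0.02  0.75 -0.62]
  g 60 175 [ 0.8   0.8  -0.49  1.73  0.14  0.66 -0.19]
  g 60 310 [ 0.83  0.63 -0.54  1.59  0.06  0.95 -0.17]
  g 90 175 [ 0.82  0.86 -0.59  1.6   0.25  0.89  0.21]
  g 90 310 [ 0.85  0.71 -0.66  1.46  0.17  1.17  0.23]
  g 120 175 [ 0.8   0.92 -0.68  1.5   0.39  1.09  0.59]
  g 120 310 [ 0.83  0.78 -0.76  1.36  0.31  1.36  0.61]
  g 150 175 [ 0.78  0.96 -
[... 1516 characters left out ...]
6  0.43  0.25  2.1  -0.23  0.11 -1.51]
  g 0 175 [ 0.77  0.72 -0.41  2.16  3.06  0.16  2.18]
  g 0 310 [ 0.78  0.47 -0.39  2.02 -0.26  0.22 -0.86]
  g 30 175 [ 0.99  0.81 -0.62  1.96 -0.16  0.23 -0.31]
  g 30 310 [ 1.    0.58 -0.61  1.84 -0.25  0.55 -0.33]
  g 60 175 [ 1.01  0.89 -0.67  1.71 -0.04  0.67  0.05]
  g 60 310 [ 1.03  0.71 -0.69  1.6  -0.12  0.93  0.02]
  g 90 175 [ 0.94  0.98 -0.7   1.47  0.11  1.07  0.37]
  g 90 310 [ 0.96  0.83 -0.75  1.35  0.04  1.31  0.33]
  g 120 175 [ 0.84  1.06 -0.76  1.28  0.29  1.39  0.68]
  g 120 310 [ 0.85  0.92 -0.81  1.15  0.22  1.63  0.66]
  g 150 175 [ 0.74  1.1  -0.82  1.19  0.5   1.6   1.01]
  g 150 310 [ 0.74  0.97 -0.87  1.06  0.43  1.83  1.03]
```

```bash
sed -i 's/deg2rad(25)/deg2rad(-25)/' h.py
python3 - <<'E'
from h import *
n=axis();T=np.array([644,-16,119])
for ti in (-25,):
  t=np.deg2rad(ti)
  R=gunrot(n,0,t); print(ti,'toolz',R.as_matrix()[:,2].round(2))
  for d in (145,170,220):
    p,o=tcp_for(T+d*n,n,0,t);q=r.inverse_kinematics(p,o);print(' fin',d,p.round(),None if q is None else q.round(2))
  for ph in range(-90,180,30):
    for z in (175,310):
      p,o=tcp_for([531,-264,z],np.array([0,0,1.]),np.deg2rad(ph),t);q=r.inverse_kinematics(p,o);print('  g',ph,z,None if q is None else q.round(2))
E
```

```text
-25 toolz [ 0.09  0.02 -1.  ]
 fin 145 [573. -18. 226.] [-0.02  0.59 -0.04  1.82  0.01  0.64 -1.63]
 fin 170 [561. -18. 247.] [-0.    0.54 -0.06  1.83  0.03  0.68 -1.65]
 fin 220 [536. -19. 291.] [ 0.04  0.46 -0.12  1.84  0.06  0.76 -1.68]
  g -90 175 [ 0.45  0.88  0.23  1.54 -0.6   1.1  -2.14]
  g -90 310 [ 0.42  0.73  0.3   1.42 -0.55  1.35 -2.26]
  g -60 175 [ 0.41  0.93  0.18  1.38 -0.37  1.26 -1.88]
  g -60 310 [ 0.4   0.79  0.22  1.25 -0.34  1.52 -1.94]
  g -30 175 [ 0.35  0.95  0.13  1.31 -0.14  1.32 -1.58]
  g -30 310 [ 0.35  0.82  0.14  1.18 -0.12  1.59 -1.6 ]
  g 0 175 [ 0.28  0.93  0.07  1.35  0.09  1.27 -1.28]
  g 0 310 [ 0.29  0.79  0.05  1.22  0.1   1.54 -1.26]
  g 30 175 [ 0.22  0.88  0.02  1.49  0.31  1.12 -1.  ]
  g 30 310 [ 0.24  0.73 -0.03  1.36  0.31  1.39 -0.94]
  g 60 175 [ 0.15  0.81  0.04  1.69  0.51  0.86 -0.72]
  g 60 310 [ 0.23  0.64 -0.11  1.56  0.51  1.17 -0.65]
  g 90 175 [ 0.07  0.75  0.14  1.91  0.71  0.52 -0.45]
  g 90 310 [ 0.28  0.55 -0.19  1.77  0.7   0.91 -0.35]
  g 120 175 [ 0.01  0.72  0.33  2.09  1.06  0.11 -0.29]
  g 120 310 [ 0.38  0.47 -0.25  1.93  0.83  0.62  0.04]
  g 150 175 [ 1.02  0.99 -1.25  2.12  1.68  1.03 -0.11]
  g 150 310 [ 0.68  0.46 -0.5   1.99  0.85  0.43  0.59]
```

Run:
```python
from h import *
p,o=tcp_for([531,-264,290],np.array([0,0,1.]),0)
r.reach(p,o); ob=r.observe(); print(ob['clock'],ob['position'],p,ob['tcp_rot'],o)
d=snap('wrist','w1')
for X in ([531,-264,217],[531,-264,205],[531,-264,95]): print(proj(d,X))
```

```text
1.8167 [ 521.81887629 -265.95577496  272.90017557] [ 522.97025303 -264.          272.78015205] [ 3.14000881  0.43710165 -0.0034757 ] [3.14159265 0.43633231 0.        ]
[308.9032351  211.77613663]
[309.00846066 198.29774719]
[309.67635676 113.53814191]
```

View pics/w1.png

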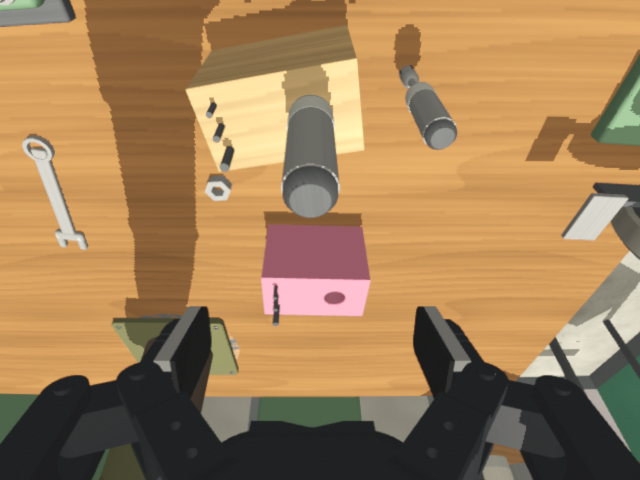

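Run:
```python
from h import *
p,o=tcp_for([531,-264,175],np.array([0,0,1.]),0)
r.move_straight(p,o,feed=120); ob=r.observe(); print(ob['clock'],ob['position']-p,ob['tcp_rot']-o,ob['contact_force'])
r.command_gripper(20,100); ob=r.observe(); print(ob['clock'],ob['position']-p,ob['grip_width'],ob['contact_force'],ob['moment'])
snap('wrist','w2')
```

```text
2.975 [ 0.52220482 -0.2722837   0.74204785] [-0.00069043 -0.0014914  -0.00041567] [-0.06384983 -0.15233386  0.57558471]
3.5083 [ 0.27509769 -0.49836452  0.63368487] 33.26120893070831 [ 0.10330661 -1.22371566  4.14824669] [-0.1623164  -0.14954876  0.03831164]
```

View pics/w2.png

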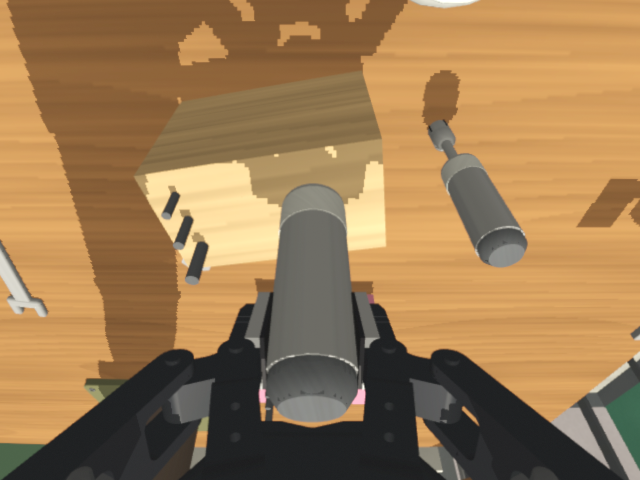

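Run:
```python
from h import *
p,o=tcp_for([531,-264,175],np.array([0,0,1.]),0)
r.move_straight(p+[0,0,20],o,feed=60); ob=r.observe(); print(ob['contact_force'],ob['moment'],ob['grip_width'])
r.move_straight(p+[0,0,130],o,feed=120); r.hold(.25); ob=r.observe(); print(ob['clock'],ob['contact_force'],ob['moment'],ob['grip_width'])
n=axis();T=np.array([644,-16,119])
p,o=tcp_for(T+220*n,n,0)
r.reach(p,o); r.hold(.2);ob=r.observe();print(ob['clock'],ob['position']-p,ob['tcp_rot']-o,ob['contact_force'],ob['joint_pos'].round(2))
for c in('wrist','scene','side'): snap(c,c[0]+'3')
```

```text
[-0.25154116 -0.61330349 -4.48565258] [ 0.01776081 -0.85575839 -0.01624889] 33.03992537009903
5.3583 [-0.19098201 -0.18790129 -4.74667032] [-0.03420704 -0.84348744 -0.02481401] 33.44820682665298
6.525 [ 0.56744409 -1.6181224  -0.42004273] [-0.00082271  0.00063122 -0.00250484] [-0.23707502  1.23757034 -4.55171287] [-0.01  0.46 -0.04  1.84  0.01  0.76 -1.63]
```

View pics/w3.png

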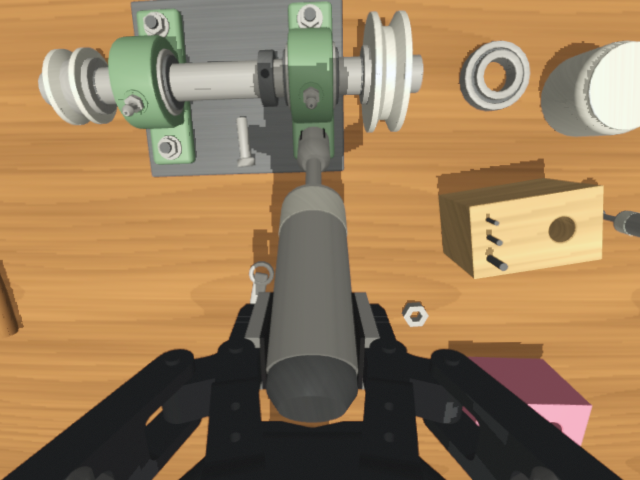

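```bash
python3 - <<'E'
import cv2,numpy as np
a=cv2.imread('pics/s3.png')
E
ls pics
```

```text
n.png
n1.png
n2.png
s3.npz
s3.png
scene0.npz
scene0.png
side0.npz
side0.png
w1.npz
w1.png
w2.npz
w2.png
w3.npz
w3.png
wrist0.npz
wrist0.png
z1.png
z2.png
z3.png
z4.png
```

Run:
```python
from h import *
snap('scene','c3')
w=cv2.imread('pics/w3.png');c=cv2.imread('pics/c3.png');s=cv2.imread('pics/s3.png')
cv2.imwrite('pics/w3z.png',cv2.resize(w[70:220,240:390],None,fx=4,fy=4,interpolation=cv2.INTER_CUBIC))
cv2.imwrite('pics/c3z.png',cv2.resize(c[210:330,190:350],None,fx=5,fy=5,interpolation=cv2.INTER_CUBIC))
cv2.imwrite('pics/s3z.png',cv2.resize(s[120:240,230:390],None,fx=5,fy=5,interpolation=cv2.INTER_CUBIC))
```

```text
(no output)
```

View pics/w3z.png

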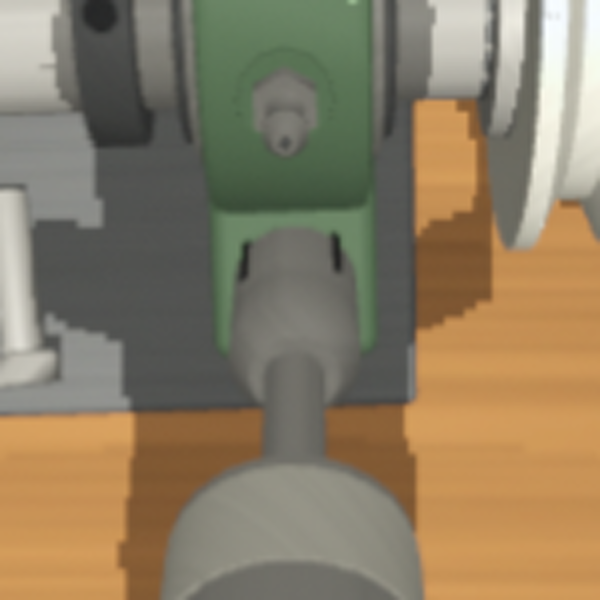

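View pics/c3z.png

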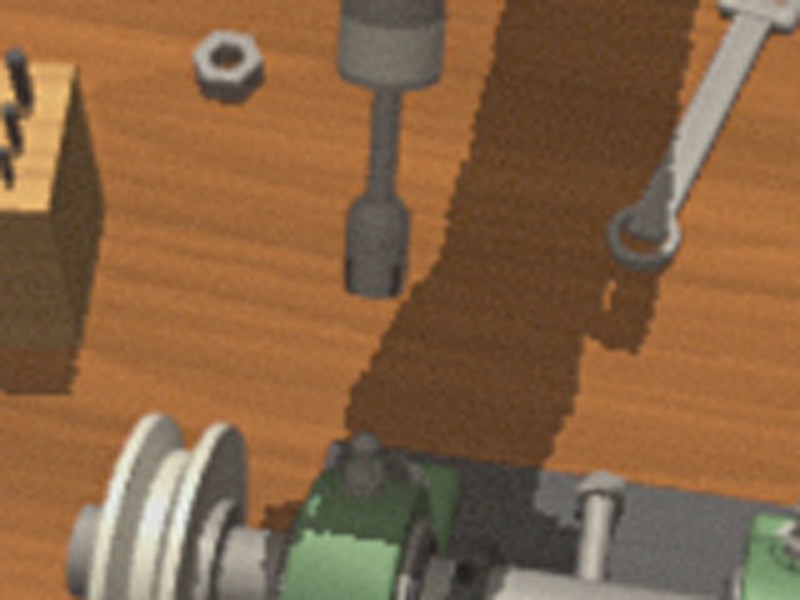

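View pics/s3z.png

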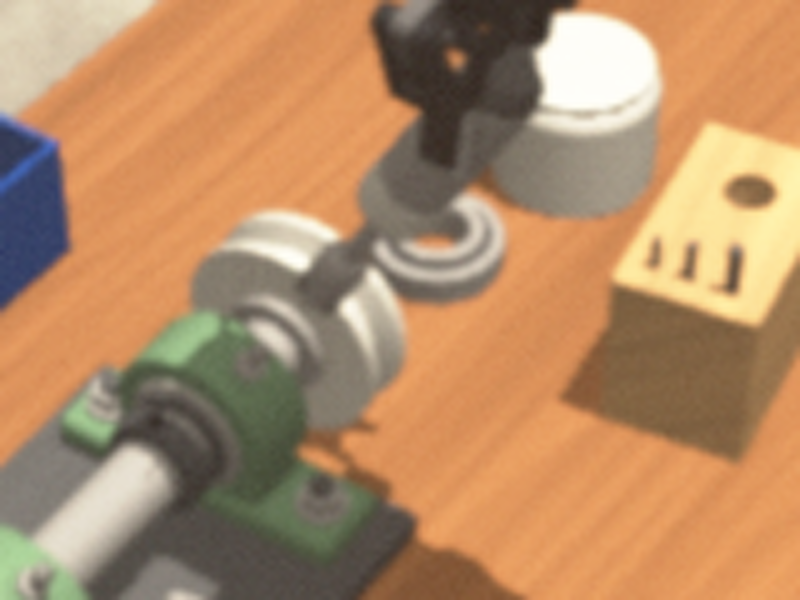

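Run:
```python
from h import *
w,c,s=load('w3'),load('c3'),load('s3')
f=lambda p,o,s:((p[0]+.5)/s+o[0]-.5,(p[1]+.5)/s+o[1]-.5)
tw=f((286,143),(240,70),4);tc=f((363,438),(190,210),5);ts=f((262,350),(230,120),5)
ts=(283,189.1)
for nm,L in (('all',[(w,tw),(c,tc),(s,ts)]),('wc',[(w,tw),(c,tc)]),('ws',[(w,tw),(s,ts)]),('cs',[(c,tc),(s,ts)])):
    X,e=tri([ray(*q) for q in L]);print(nm,X.round(1),np.round(e,1))
print('w z120',onz(w,tw,120),'c',onz(c,tc,120),'s',onz(s,ts,120))
ob=r.observe();Rt=Ro.from_euler('xyz',ob['tcp_rot'])
n=(Rt*Ro.from_euler('y',-TILT)).apply([0,0,-1]);G=ob['position']-19*Rt.apply([0,0,1])
M=G-160*n; S=G-80*n
print('pred mouth',M.round(1),'n',n.round(3),axis().round(3))
print('proj w',proj(w,M),proj(w,S),'c',proj(c,M),proj(c,S),'s',proj(s,M),proj(s,S))
print('obs c',f((376,284),(190,210),5),'shoulder',f((388,72),(190,210),5),'s',f((322,288),(230,120),5),f((400,215),(230,120),5))
print('mouth tri cs',tri([ray(c,f((376,284),(190,210),5)),ray(s,f((322,288),(230,120),5))]))
print('mouth tri wcs',tri([ray(w,f((294,250),(240,70),4)),ray(c,f((376,284),(190,210),5)),ray(s,f((322,288),(230,120),5))]))
```

```text
all [642.9 -17.5 116.9] [0.9 0.7 0.6]
wc [642.6 -17.4 115.2] [0.6 0.6]
ws [642.  -16.8 118.6] [0.1 0.1]
cs [643.4 -17.9 116.7] [0.4 0.4]
w z120 [641.82833239 -16.90109958 120.        ] c [645.66120522 -16.85406825 120.        ] s [641.2127285  -15.72030687 120.        ]
pred mouth [614.1 -17.5 170.7] n [-0.499 -0.014  0.866] [-0.5   -0.015  0.866]
proj w [310.75113838 137.08267352] [310.59135058 206.31090133] c [264.48123703 266.52546279] [267.16451907 223.7697497 ] s [292.720593   176.87466046] [308.08492361 159.48273925]
obs c (264.8, 266.4) shoulder (267.2, 224.0) s (294.0, 177.2) (309.6, 162.6)
mouth tri cs (array([612.18455404, -18.20949743, 169.36153826]), [np.float64(0.9802856482696437), np.float64(0.9802856482697064)])
mouth tri wcs (array([614.41847752, -18.66881489, 169.61671352]), [np.float64(3.2827647458107356), np.float64(1.9100673726566773), np.float64(2.4050526452673764)])
```

```bash
cat >> h.py <<'E'
T=np.array([643,-16,120.])
E
python3 - <<'E'
from h import *
n=axis()
p,o=tcp_for(T+(160+7)*n,n,0)
r.move_straight(p,o,feed=80); r.hold(.3);ob=r.observe();print(ob['clock'],ob['position']-p,ob['tcp_rot']-o,ob['contact_force'])
for c,k in(('wrist','w4'),('scene','c4'),('side','s4')): snap(c,k)
w=cv2.imread('pics/w4.png');c=cv2.imread('pics/c4.png');s=cv2.imread('pics/s4.png')
Z=lambda im,x,y,k:cv2.resize(im[y:y+50,x:x+50],None,fx=8,fy=8,interpolation=cv2.INTER_CUBIC)
cv2.imwrite('pics/c4z.png',np.hstack([Z(c,238,265,8),Z(s,258,165,8)]))
cv2.imwrite('pics/w4z.png',cv2.resize(w[60:160,240:390],None,fx=5,fy=5,interpolation=cv2.INTER_CUBIC))
E
```

```text
7.8167 [ 0.06307382 -0.00890105  0.40252126] [ 6.71912872e-06 -6.83164241e-04 -3.48321035e-05] [ 0.03429266 -0.62132414 -4.59985673]
```

View pics/w4z.png

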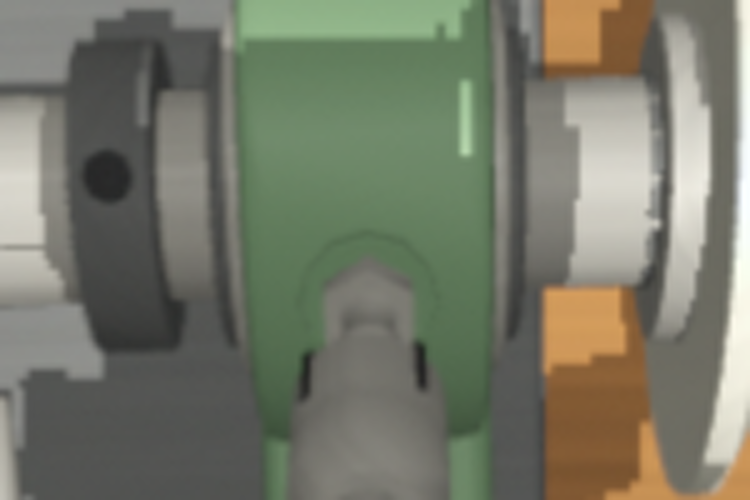

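View pics/c4z.png

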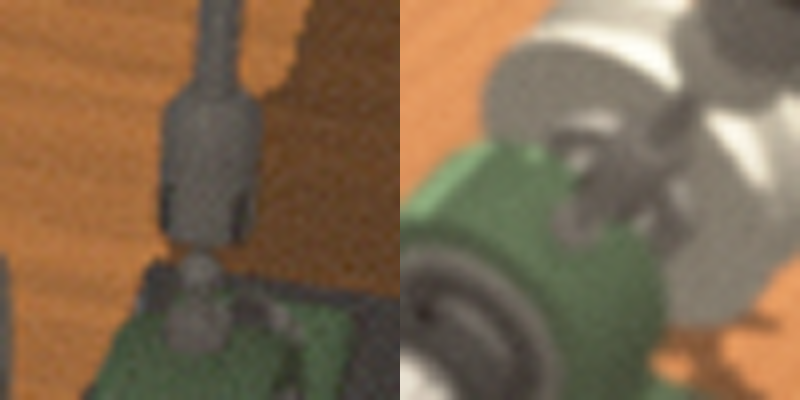

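```bash
sed -i 's/^T=.*/T=np.array([643,-16.8,120.])/' h.py
python3 - <<'E'
from h import *
n=axis(); f0=np.array([0,-.6,-4.6])
for d in (3,0,-3,-6,-8,-10,-12):
    p,o=tcp_for(T+(160+d)*n,n,0)
    r.move_straight(p,o,feed=25);ob=r.observe();F=ob['contact_force']-f0;e=ob['position']-p
    print(d,round(ob['clock'],2),'err',e.round(1),'F',F.round(1),'ax',round(F@n,1),'M',ob['moment'].round(2))
    if np.linalg.norm(F-(F@n)*n)>12 or F@n>30: break
for c,k in(('wrist','w5'),('scene','c5'),('side','s5')): snap(c,k)
w=cv2.imread('pics/w5.png');c=cv2.imread('pics/c5.png');s=cv2.imread('pics/s5.png')
Z=lambda im,x,y,k:cv2.resize(im[y:y+50,x:x+50],None,fx=8,fy=8,interpolation=cv2.INTER_CUBIC)
cv2.imwrite('pics/c5z.png',np.hstack([Z(c,238,265,8),Z(s,258,165,8)]))
E
```

```text
3 8.28 err [-0.1 -0.  -0.3] F [0.  0.9 0.6] ax 0.5 M [-0.03  0.24  0.04]
0 8.55 err [-0.1  0.1 -0.2] F [-0.4  0.3  0.5] ax 0.6 M [-0.04  0.34 -0.03]
-3 8.82 err [-0.   0.  -0.2] F [-0.2  0.7  0.3] ax 0.4 M [-0.05  0.27  0.04]
-6 9.08 err [0.5 0.4 0.2] F [-0.3  1.5  1.4] ax 1.3 M [0.18 0.02 0.06]
-8 9.33 err [ 0.2 -0.  -0.2] F [-0.6  1.4  0. ] ax 0.3 M [0.11 0.04 0.05]
-10 9.58 err [ 0.4  0.  -0.4] F [ 2.6  1.4 -3.3] ax -4.2 M [ 0.13 -0.28 -0.01]
-12 9.83 err [ 0.6  0.1 -0.3] F [ 3.1  1.3 -3.8] ax -4.9 M [ 0.18 -0.54  0.02]
```

View pics/c5z.png

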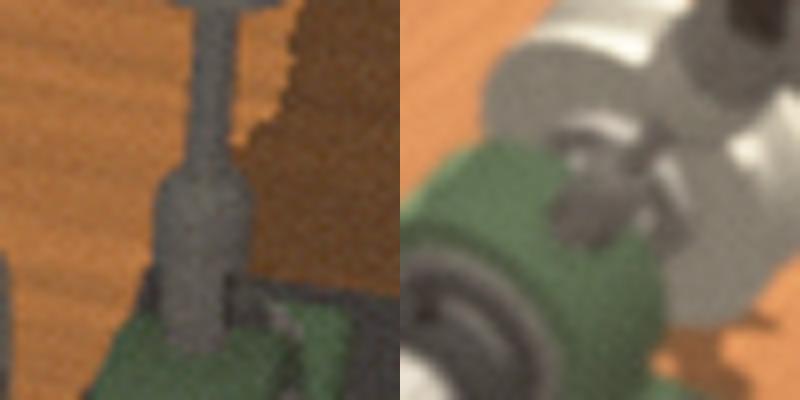

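Run:
```python
from h import *
n=axis(); f0=np.array([0,-.6,-4.6])
for d in (-14,-16,-18,-20,-23,-26):
    p,o=tcp_for(T+(160+d)*n,n,0)
    r.move_straight(p,o,feed=25);ob=r.observe();F=ob['contact_force']-f0;e=ob['position']-p
    print(d,round(ob['clock'],2),'err',e.round(1),'F',F.round(1),'ax',round(F@n,1),'M',ob['moment'].round(2),round(ob['grip_width'],2))
    if np.linalg.norm(F-(F@n)*n)>15 or F@n>35: break
for c,k in(('wrist','w6'),('scene','c6'),('side','s6')): snap(c,k)
w=cv2.imread('pics/w6.png');c=cv2.imread('pics/c6.png');s=cv2.imread('pics/s6.png')
Z=lambda im,x,y,k:cv2.resize(im[y:y+50,x:x+50],None,fx=8,fy=8,interpolation=cv2.INTER_CUBIC)
cv2.imwrite('pics/c6z.png',np.hstack([Z(c,238,265,8),Z(s,258,165,8)]))
```

```text
-14 10.23 err [0.1 0.  0.1] F [ 2.5  1.4 -2.4] ax -3.4 M [ 0.17 -0.39  0.03] 33.13
-16 10.48 err [-0.6 -0.   0.9] F [-3.7  2.3  8.5] ax 9.2 M [0.24 0.42 0.08] 33.06
-18 10.73 err [-0.8 -0.1  1.1] F [-4.1  1.  11.1] ax 11.6 M [0.25 0.61 0.07] 33.29
-20 10.98 err [-0.8 -0.1  1.1] F [-5.2  0.6 12.4] ax 13.3 M [0.26 0.6  0.09] 32.88
-23 11.25 err [-0.8 -0.1  1.2] F [-6.   0.8 11.6] ax 13.0 M [0.24 0.67 0.1 ] 33.16
-26 11.52 err [-0.9 -0.2  1.3] F [-4.9  1.3 13.3] ax 14.0 M [0.26 0.75 0.12] 33.02
```

View pics/c6z.png

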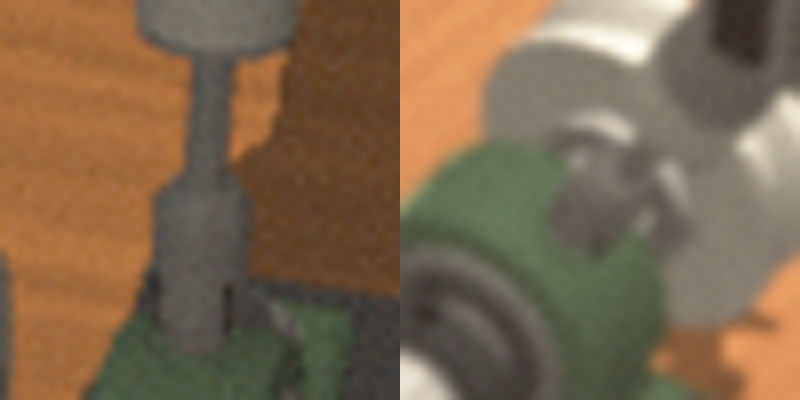

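View pics/w6.png

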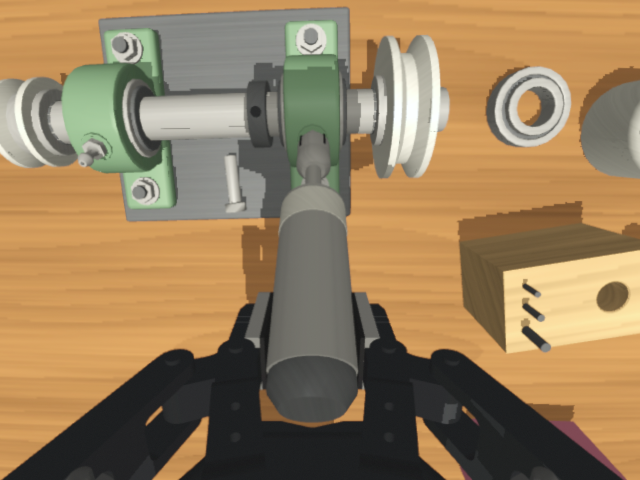

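Run:
```python
from h import *
n=axis(); f0=np.array([0,-.6,-4.6])
for d in (-29,-32,-34,-35.5):
    p,o=tcp_for(T+(160+d)*n,n,0)
    r.move_straight(p,o,feed=25);r.hold(.1);ob=r.observe();F=ob['contact_force']-f0;e=ob['position']-p
    print(d,round(ob['clock'],2),'err',e.round(1),round(e@n,2),'F',F.round(1),'ax',round(F@n,1),'M',ob['moment'].round(2),round(ob['grip_width'],2))
    if np.linalg.norm(F-(F@n)*n)>15 or F@n>35: break
r.hold(.3)
for i in range(6):
    r.hold(.05);ob=r.observe();F=ob['contact_force']-f0;print(round(F@n,1),(ob['position']-p).round(2),(ob['tcp_rot']-o).round(4))
for c,k in(('wrist','w7'),('scene','c7'),('side','s7')): snap(c,k)
c=cv2.imread('pics/c7.png');s=cv2.imread('pics/s7.png')
Z=lambda im,x,y,k:cv2.resize(im[y:y+50,x:x+50],None,fx=8,fy=8,interpolation=cv2.INTER_CUBIC)
cv2.imwrite('pics/c7z.png',np.hstack([Z(c,238,265,8),Z(s,258,165,8)]))
```

```text
-29 12.03 err [-1.  -0.1  1.4] 1.75 F [-5.1  0.6 14.1] ax 14.7 M [0.19 0.8  0.16] 33.14
-32 12.4 err [-1.  -0.2  1.5] 1.84 F [-5.9  0.7 15.1] ax 16.0 M [0.29 0.91 0.1 ] 33.02
-34 12.75 err [-1.1 -0.2  1.6] 1.93 F [-6.1  0.9 15.4] ax 16.3 M [0.24 0.93 0.1 ] 33.13
-35.5 13.1 err [-1.1 -0.2  1.7] 1.98 F [-5.9  1.1 16.4] ax 17.1 M [0.28 0.95 0.09] 32.8
16.0 [-1.06 -0.17  1.68] [-0.0002  0.0009 -0.0003]
15.6 [-1.07 -0.17  1.68] [-0.0001  0.0009 -0.0003]
16.7 [-1.11 -0.17  1.67] [-0.0002  0.001  -0.0003]
16.5 [-1.1  -0.18  1.68] [-0.0002  0.001  -0.0003]
17.0 [-1.09 -0.17  1.69] [-0.0002  0.0009 -0.0003]
16.7 [-1.1  -0.16  1.69] [-0.0002  0.001  -0.0003]
```

View pics/c7z.png

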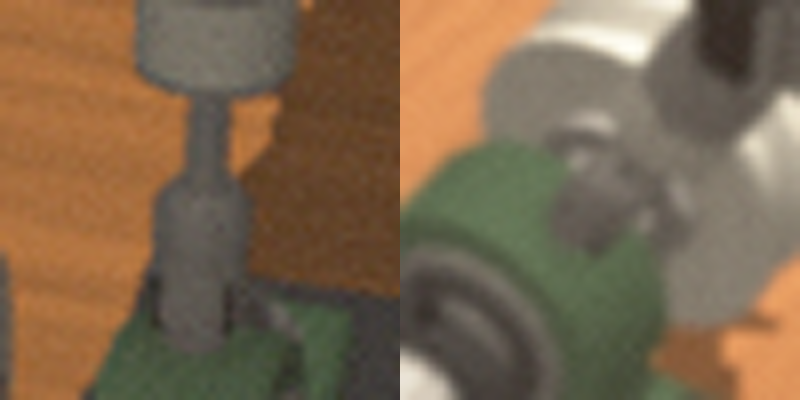

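View pics/w7.png

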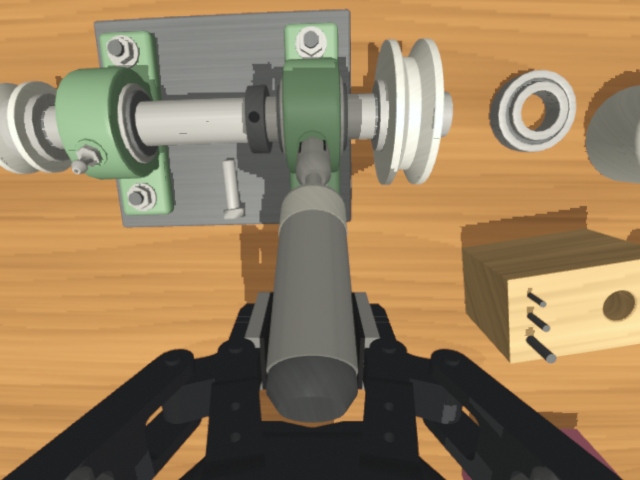

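Run:
```python
from h import *
r.sign_off(); ob=r.observe(); print(ob['clock'],ob['contact_force'],ob['position'])
```

```text
the job is handed in; nothing more can be done
the job is handed in; nothing more can be done
```

The job is done and handed in. The coupler is on the nipple of the right-hand bearing, the one next to the large pulley. The arm is still gripping the gun and holding it pushed in. The run took about 13.6 s of the 35 s, and no verdict was reported.

**What I did:** I found the gun and the nipples from the camera views. I gripped the barrel about 25 mm above its mid-point with the gripper leaning 25°, and lifted it 130 mm straight up. I then tilted it onto the nipple's axis and pushed it on in small steps.

**Last checks:**
- **Snap-on:** the axial force turned about 5 N pulling once the jaws passed the head. It rose to about 9 N when the tip reached the seal, at the expected depth of about 15 mm. The pictures show the coupler over the head, in line with the nipple.
- **Pump stroke:** about 18.5 mm of 22 from the arm's travel, and about 17 mm from the picture.
- **Stillness:** the force stayed at 15.6–17 N and the arm position did not drift before hand-in. The grip was steady at about 33 mm, commanded at 100 N.
- **Other things:** I saw nothing on the bench shifted in the last wrist picture, though it does not show everything. I did not measure this.

**Where checks disagreed:**
- **Axial force:** taken without correction, it reads about 1 N higher than a spring at 18.5 mm should. It was already that much too high at the start of the stroke, so I treated it as a constant offset.
- **Nipple position:** the three cameras differed by about 2 mm sideways and 4 mm front to back. I used a position between them, and the coupler went on without trouble.

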